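Put a hair roller away through the tipping tray

TASK

Take the yellow hair roller out of its white sleeve, set it down on the groove of the beechwood ring block and let go to change your grip, then lay it on the keeper's tipping tray between the tray's two cheeks and let go. Swing the aluminium lever well over towards the basket with the green liner and hold it there until the roller has rolled down by itself and lies still in that basket, then let the lever come back upright and leave it. Do not push or put the roller into a basket by hand, and leave the jar, the plate and the cup where they are.

Things in the scene. Friction and masses are not known exactly. Their poses are not given: they have to be found in the camera images.
- roller_mid (a point): Centre of the yellow hair roller, a rigid plastic cylinder 50 mm in diameter, 64 mm long, about 60 g (40 to 85). x runs along the cylinder; y and z turn as it rolls. It starts lying in the white sleeve, its centre 31 mm above the dresser top.
- sleeve: White fixed sleeve: floor 6 mm thick between two walls (along x) 46 mm long, 52 mm high, 54 mm apart inside; open on top and at the x ends. Origin: centre of its underside. The roller lies in it along x, each flat end 9 mm past the walls: it can be taken by its two ends (64 mm grip along x), not across its diameter.
- block_top (a point): Centre of the flat top of the loose beechwood ring block: 110 mm long (x), 70 wide (y), 30 high, 0.4 kg. Two ridges 4 mm high, 28 mm apart inside, run along x as a groove: the roller laid in it along x does not roll, its centre 25 mm above this point, and can be gripped by its ends or across its diameter.
- tray_mid (a point): Middle of the keeper's tipping tray, on the bottom line of its shallow V, 90 mm above the dresser; tips with the lever. x: along the V and tipping axis, y: left. Tray 64 mm wide in y, y sides open; cheeks 21 mm high at the x ends, 76 mm apart inside. The roller laid along x rests with its centre 25 mm above. Wire hoops over the baskets: 128 mm above the dresser, from 83 mm either side in y.
- lever_grip (a point): Grip point of the aluminium lever, an upright bar 18 mm thick from 40 mm below to 22 mm above this point, 178 mm above the dresser when centred. Rigid with the tray, 85 mm from the tray's middle towards its -x (the robot). It swings about a level axis along the tray's x, 100 mm straight below this point when centred. Axes as tray_mid.
- rocker (a joint): Tilt of lever and tray, rad: 0 upright and level; positive = lever top leans and tray tips to the keeper's left (+y), negative = right; stops at +0.5 and -0.5. A spring centres it: about 3 N at the handle for 0.45 rad. Above about 0.15 the roller rolls off the low side, down a chute into that side's basket.
- green_liner: Green liner of one basket (left or right, it varies): floor strip 92 by 36 mm and two upright end panels 55 mm high at its x ends. Origin: centre of its underside, 12 mm above the dresser, 119 mm beside the tray's middle in y; axes as the level tray. The roller comes to rest with its centre about 28 mm above this origin, up to 10 mm nearer the tray.
- white_liner: White liner of the other basket, the same shape, on the other side of the tray.
- black_jar: Closed black glass jar, 60 mm in diameter, 85 mm high; origin at the centre of its underside. A bystander.
- incense_plate: Green ceramic incense plate, 90 mm in diameter, 14 mm high; origin at the centre of its underside. A bystander.
- cup: Terracotta cup, 68 mm in diameter, 85 mm high; origin at the centre of its underside. A bystander.
There are look-alikes about, which are no part of the job. There is more than one size of the part that bears roller_mid; the job needs the largest. There is more than one size of the part that bears block_top; the job needs the smaller.

How it is judged (in metres and radians):
On the way, in this order (a step that is already met when the one before it is completed fails the run):
1. the roller rests on the ring block, in its groove, let go (x of roller_mid in the frame of block_top between -0.025 and 0.025 m and y of roller_mid in the frame of block_top between -0.012 and 0.012 m and z of roller_mid in the frame of block_top between 0.018 and 0.032 m and contact force between the fingers and roller below 0.2 N and linear speed of roller below 0.05 m/s), for 0.2 s.
2. the roller lies on the level tipping tray between the cheeks, let go (x of roller_mid in the frame of tray_mid between -0.012 and 0.012 m and y of roller_mid in the frame of tray_mid between -0.012 and 0.012 m and z of roller_mid in the frame of tray_mid between 0.018 and 0.032 m and contact force between the fingers and roller below 0.2 N and linear speed of roller below 0.05 m/s and value of joint rocker between -0.06 and 0.06 rad), for 0.3 s.
3. the lever is held well over (more than 0.3 rad) while the roller lies still in the basket with the green liner ((value of joint rocker above 0.3 rad or value of joint rocker below -0.3 rad) and x of roller_mid in the frame of green_liner between -0.025 and 0.025 m and y of roller_mid in the frame of green_liner between -0.025 and 0.025 m and z of roller_mid in the frame of green_liner below 0.045 m and linear speed of roller below 0.05 m/s), for 0.4 s.
At the end, for the whole second after the job is handed in: The roller lies still in the basket with the green liner (its centre within 25 mm of the liner's middle along x and y and less than 45 mm above its underside), the lever is back upright within 0.06 rad and still, and the ring block stands upright (x of roller_mid in the frame of green_liner between -0.025 and 0.025 m and y of roller_mid in the frame of green_liner between -0.025 and 0.025 m and z of roller_mid in the frame of green_liner below 0.045 m and linear speed of roller below 0.05 m/s and value of joint rocker between -0.06 and 0.06 rad and velocity of joint rocker between -0.1 and 0.1 rad/s and angle between ring_block's own z axis and vertical below 0.1 rad); the robot touches nothing.
It fails at once if the jar, the plate or the cup is moved more than 25 mm (distance of any of black_jar, incense_plate, cup from where it was at the start of the episode above 0.025 m).
It fails at once if the roller is pushed or put into a basket by the gripper ((contact force between the fingers and roller above 0.5 N and horizontal distance between roller_mid and green_liner below 0.06 m and z of roller_mid in the frame of green_liner below 0.075 m) or (contact force between the fingers and roller above 0.5 N and horizontal distance between roller_mid and white_liner below 0.06 m and z of roller_mid in the frame of white_liner below 0.075 m)).
It also fails if it takes over 67 s, if anything falls off the work surface, if the arm or the gripper's body presses on something with over 40 N, if the wrist force passes 120 N, or if a joint passes its speed limit or range.

ROBOT

A 6-joint arm with a two-finger parallel gripper is mounted at the origin on the work surface. World frame = base frame: x ahead of the robot, y to its left, z up, the work surface at z = 0. Lengths are in m, angles in degrees, forces in N, time in s.
With the tool pointing down it reaches from about 0.35 to 0.875 m from the base axis. Payload 4.2 kg.
Tool frame: the origin (TCP) lies midway between the tips of the shut fingers; the grasp point (between the pads) lies 19 mm behind it; z points along the fingers, y is the direction in which the jaws open and shut (so a half turn about z gives the same grasp; the last joint's range is limited). The gripper opens to 87 mm and grips with 3 to 60 N. Pads are 19 mm wide; open, the fingers measure 117 mm over their backs; the gripper's body (75 mm by 190 mm) begins 51 mm behind the grasp point.
Start: joints at [-51.016, 22.042, 0.453, 0, -68.411, -14.817], TCP at [0.256, -0.57, 0.223] pointing down, gripper open.
Joint ranges: [-179.83, 179.83], [-69.29, 118.12], [-61.27, 80.66], [-181.25, 117.63], [-171.15, -9.14], [-177.46, 177.46]. Speed limits (degrees/s): [159.86, 159.86, 180, 180, 180, 180].

INTERFACE

Orientations are given as a 3x3 rotation matrix whose columns are the frame's x, y, z axes.
In Python, from station import sense, capture, get_calibration, finish_job, spot_in, spot_point gives the robot as it stands.
- The arm moves only by the shell command python3 -m inch 'ROWS'. ROWS is JSON, a list of rows, each an object with "fingers": the finger opening in cm, from 0 to 8.7; "delta_pos": the shift along the tool's x, y, z in cm, a list of three; "spin": the turn about the tool's z in degrees. In form: [{"fingers": fingers, "delta_pos": [dx, dy, dz], "spin": spin}, ...]. A call has 1 to 20 rows; each row is the pose to reach, as a shift and turn from the pose commanded when the call began, along the tool's axes at that moment; what a row does not reach only later rows make up. A row lasts 1/10 s, in which the tool goes at most 50 mm and 8.59 degrees, less where a joint would pass 70% of its speed; a pose out of reach is approached as far as the arm can. A call with a gripper value outside its range is refused whole. The fingers move at their own pace and stop on an object; the grip force is fixed at half the most. Time passes only in rows, so rows that repeat a pose let the fingers close. It gives the time, the measured TCP pose, the force and the opening at its end, in the units of the state.
- sense(): the state, without advancing time (a new reading comes with each control period).
- capture(name): name is "side" or "top"; returns the picture (384x512x3 uint8, red, green, blue); there is no depth.
- get_calibration(name): a dict with "K" (3x3 intrinsics, pixels), "T" (4x4, takes a point from camera to world coordinates). Camera axes: x right, y up, looking along -z (the intrinsics and any distortion apply to the point x, -y, -z); pixel columns grow to the right and rows downward; lengths in m; the calibration is good to about 2 mm. A picture is of the moment at which its call begins. get_calibration takes no time and is no camera call.
- finish_job(): hands the job in, once; it reports no verdict.
Trained networks look in the newest picture that a camera, given by its name, has taken for a name from the list of things; names that differ only in an ending like _2 or _b are one class to them, and where a whole thing is asked for, a point or a joint stands for the part that bears it (a point fixed in the world has none). Each returns a list of dicts, best first, with "conf" (0 to 1); they miss things now and then, are a little off and sometimes report something else, mostly with a low value. They report only what shows in the picture. A call takes as long as a camera call. They do not tell look-alikes from the thing itself.
- spot_in(camera, target): "extent" ([left, top, right, bottom] as shares, 0 to 1, of the picture: columns of its width, rows of its height, round what is visible of it).
- spot_point(camera, target): "location" ([column, row] as shares, 0 to 1, of the picture: columns of its width, rows of its height: a listed point, or the origin of a listed thing).
The state is a dict: "time_s": time; "joints": joint angles; "joint_velocities": joint speeds; "effort": joint torques, N m; "tcp_pos": TCP position; "ee_rot": TCP orientation; "wrist_force": force on the tool from outside, world axes, zero at the start; "moment": the same for the moment, N m; "gripper_width": opening from 0.0 (shut) to 1.0 (fully open).
Only numpy, scipy, OpenCV 4.12 (cv2) and the standard library are available. Lean on these libraries where they do the work, as an engineer would, in place of code of your own. Each camera call takes 0.05 s, during which the arm holds its last target.

## Working session

There is one attempt and no reset: what is moved stays moved. The work goes in short steps, Python scripts to look and compute and a shell command to move; the robot and the scene stay as the last step left them, time stands still between calls to the robot, and variables do not carry over. Pictures are saved under pics/ and viewed, and the job is handed in when it is done.

```bash
mkdir -p pics; ls; python3 - <<'E'
from station import *
import cv2
s=sense();print(s['time_s'],s['tcp_pos'],s['ee_rot'],s['gripper_width'])
for n in('side','top'):
    im=capture(n);cv2.imwrite(f'pics/{n}0.png',im[:,:,::-1])
    c=get_calibration(n);print(n,c)
    for t in('roller_mid','sleeve','block_top','tray_mid','lever_grip','green_liner','white_liner','black_jar','incense_plate','cup'):
        pass
E
```

```text
pics
0.0 [ 0.25565899 -0.56964161  0.22144248] [[-9.12428072e-01 -4.09235969e-01 -9.66546365e-04]
 [-4.09237105e-01  9.12425893e-01  1.99524460e-03]
 [ 6.53760710e-05  2.21606382e-03 -9.99997542e-01]] 1.003698279351254
side {'K': array([[348.70769452,   0.        , 250.98488024],
       [  0.        , 348.70769452, 193.8493308 ],
       [  0.        ,   0.        ,   1.        ]]), 'T': array([[-0.90714221,  0.29524922, -0.29986816,  0.28749064],
       [-0.42057389, -0.66064432,  0.62182528,  0.52784412],
       [-0.01451276,  0.69020068,  0.72347246,  0.75450569],
       [ 0.        ,  0.        ,  0.        ,  1.        ]])}
top {'K': array([[483.84990003,   0.        , 258.15649493],
       [  0.        , 483.84990003, 190.3844518 ],
       [  0.        ,   0.        ,   1.        ]]), 'T': array([[-1.89297293e-02,  9.94505089e-01, -1.02962580e-01,
         3.94288686e-01],
       [-9.99820646e-01, -1.88892331e-02,  1.36841674e-03,
        -8.04721024e-03],
       [-5.83986759e-04,  1.02970017e-01,  9.94684289e-01,
         1.66082676e+00],
       [ 0.00000000e+00,  0.00000000e+00,  0.00000000e+00,
         1.00000000e+00]])}
```

View pics/top0.png

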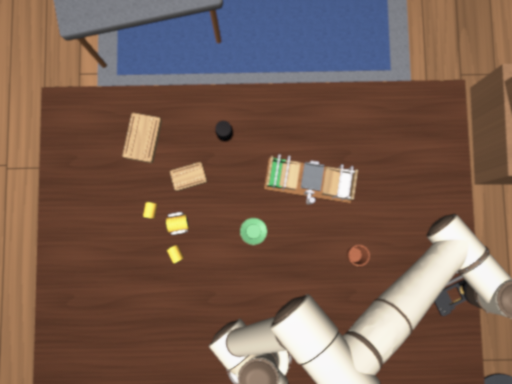

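View pics/side0.png

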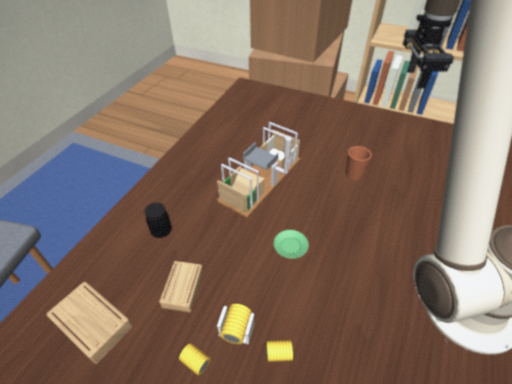

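```bash
cat > h.py <<'E'
import numpy as np,cv2
from station import *
def ray(cam,px):
    c=get_calibration(cam);K,T=c['K'],c['T']
    d=np.array([(px[0]-K[0,2])/K[0,0],-(px[1]-K[1,2])/K[1,1],-1.])
    return T[:3,3],T[:3,:3]@d
def at_z(cam,px,z):
    o,d=ray(cam,px);return o+d*(z-o[2])/d[2]
def proj(cam,p):
    c=get_calibration(cam);K,T=c['K'],c['T']
    q=T[:3,:3].T@(np.asarray(p)-T[:3,3]);return np.array([K[0,0]*q[0]/-q[2]+K[0,2],K[1,1]*-q[1]/-q[2]+K[1,2]])
E
python3 - <<'E'
from h import *
Z=dict(roller_mid=.031,sleeve=0,block_top=.03,tray_mid=.09,lever_grip=.178,green_liner=.012,white_liner=.012,black_jar=0,incense_plate=0,cup=0)
for t,z in Z.items():
  for n in('top','side'):
    for r in spot_point(n,t)[:4]:
        px=np.array(r['location'])*[512,384]
        print(t,n,round(r['conf'],2),px.round(1),at_z(n,px,z).round(4))
E
```

```text
roller_mid top 0.69 [146.8 213.3] [0.4925 0.3665 0.031 ]
roller_mid top 0.54 [176.  222.2] [0.4607 0.268  0.031 ]
roller_mid side 0.9 [280.4 351.9] [0.3499 0.2783 0.031 ]
roller_mid side 0.82 [236.7 324.5] [0.4544 0.2647 0.031 ]
roller_mid side 0.66 [191.9 359.6] [0.5035 0.3647 0.031 ]
sleeve top 0.6 [181.6 221.2] [0.465  0.2541 0.    ]
sleeve top 0.19 [344.9 182.3] [ 0.5887 -0.3106  0.    ]
sleeve side 0.82 [239.  328.6] [0.4529 0.2594 0.    ]
sleeve side 0.41 [286.2 143.2] [ 0.5908 -0.3904  0.    ]
block_top top 0.82 [142.  136.4] [0.7567 0.3844 0.03  ]
block_top top 0.65 [189.5 172. ] [0.6304 0.2221 0.03  ]
block_top side 0.91 [ 87.2 317. ] [0.7565 0.3838 0.03  ]
block_top side 0.8 [180.4 285.3] [0.6138 0.2358 0.03  ]
block_top side 0.62 [280.1 156.1] [ 0.5729 -0.2842  0.03  ]
tray_mid top 0.73 [311.7 176.8] [ 0.5983 -0.1863  0.09  ]
tray_mid side 0.57 [263.9 156.9] [ 0.5913 -0.1943  0.09  ]
lever_grip top 0.71 [311.7 198.3] [ 0.5202 -0.1743  0.178 ]
lever_grip side 0.59 [285.7 142.3] [ 0.5218 -0.1768  0.178 ]
lever_grip side 0.57 [281.4 156.2] [ 0.5115 -0.1192  0.178 ]
lever_grip side 0.55 [160.7 226.3] [0.6605 0.1958 0.178 ]
green_liner top 0.82 [274.4 174.9] [ 0.6174 -0.0671  0.012 ]
green_liner side 0.67 [238.  201.4] [ 0.6168 -0.0677  0.012 ]
white_liner top 0.78 [346.9 185.4] [ 0.5764 -0.3148  0.012 ]
white_liner top 0.63 [251.5 230.8] [0.4275 0.0149 0.012 ]
white_liner side 0.71 [279.9 155.1] [ 0.5825 -0.3088  0.012 ]
black_jar top 0.66 [227.3 132.4] [0.7719 0.0937 0.    ]
black_jar side 0.88 [162.4 229.5] [0.7649 0.1007 0.    ]
black_jar side 0.74 [286.6 145.1] [ 0.5857 -0.3811  0.    ]
incense_plate top 0.71 [252.  231.5] [0.4252 0.0134 0.    ]
incense_plate side 0.91 [292.4 247.5] [0.4206 0.0104 0.    ]
cup top 0.56 [354.7 254.8] [ 0.3396 -0.3347  0.    ]
cup side 0.68 [353.2 173.6] [ 0.3436 -0.3317 -0.    ]
```

```bash
python3 - <<'E'
import cv2
a=cv2.imread('pics/top0.png');b=cv2.imread('pics/side0.png')
cv2.imwrite('pics/c1.png',cv2.resize(a[105:275,115:215],None,fx=3.5,fy=3.5,interpolation=cv2.INTER_CUBIC))
cv2.imwrite('pics/c2.png',cv2.resize(b[250:384,40:310],None,fx=2.9,fy=2.9,interpolation=cv2.INTER_CUBIC))
cv2.imwrite('pics/c3.png',cv2.resize(a[145:215,255:370],None,fx=6.5,fy=6.5,interpolation=cv2.INTER_CUBIC))
cv2.imwrite('pics/c4.png',cv2.resize(b[110:225,205:315],None,fx=5,fy=5,interpolation=cv2.INTER_CUBIC))
E
```

```text
(no output)
```

View pics/c1.png

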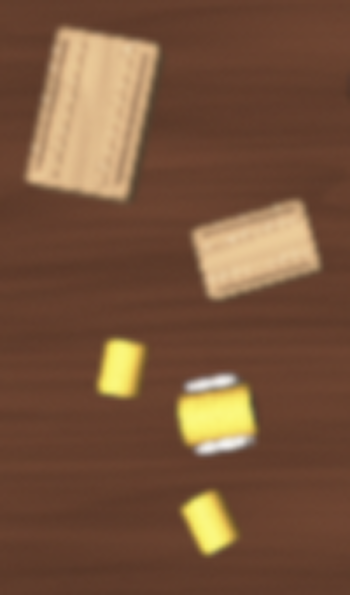

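View pics/c2.png

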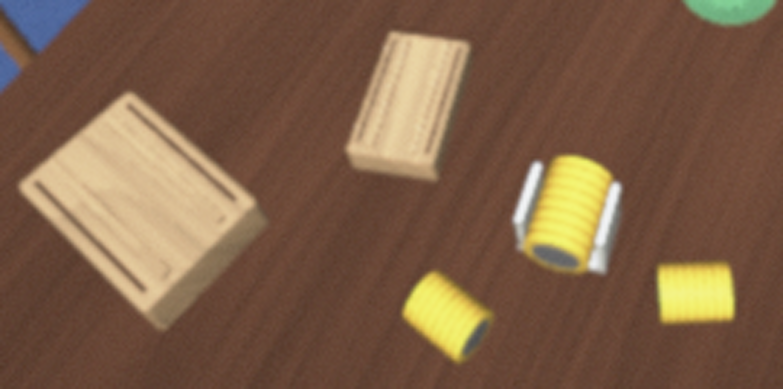

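View pics/c3.png

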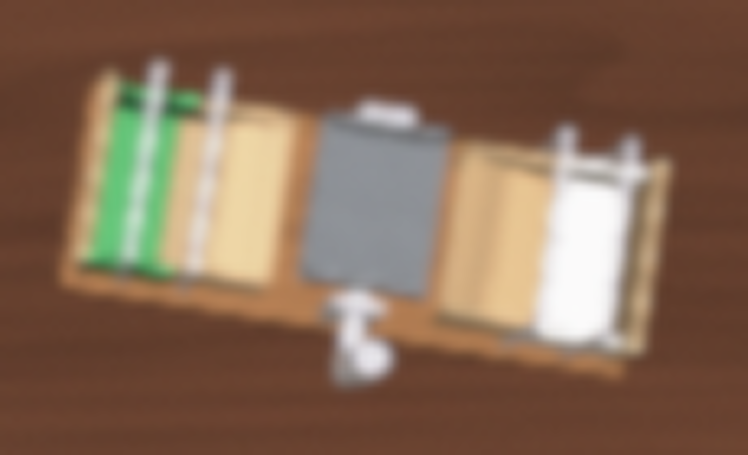

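View pics/c4.png

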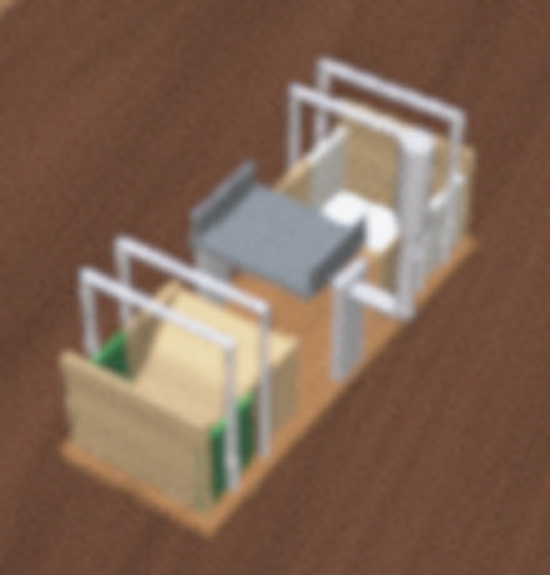

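```bash
cat >> h.py <<'E'
def rect(cam,mask,z):
    cs=cv2.findContours(mask.astype(np.uint8),cv2.RETR_EXTERNAL,cv2.CHAIN_APPROX_NONE)[0]
    out=[]
    for c in cs:
        if len(c)<20: continue
        P=np.array([at_z(cam,p[0],z)[:2] for p in c],np.float32)
        (cx,cy),(w,h),a=cv2.minAreaRect(P*1000); 
        if w<h: w,h,a=h,w,a+90
        out.append((round(cx/1000,4),round(cy/1000,4),round(w),round(h),round((a+90)%180-90,1)))
    return out
E
python3 - <<'E'
from h import *
a=cv2.imread('pics/top0.png')
hsv=cv2.cvtColor(a,cv2.COLOR_BGR2HSV)
m=(hsv[...,0]>20)&(hsv[...,0]<35)&(hsv[...,1]>150)&(hsv[...,2]>130)
print('yellow top',rect('top',m,.031))
m=(hsv[...,2]>130)&(hsv[...,1]>50)&(hsv[...,1]<140)&(hsv[...,0]<25)
m[:,:110]=0;m[:,220:]=0;m[:105]=0;m[260:]=0
print('wood top',rect('top',m,.03))
b=cv2.imread('pics/side0.png');hs=cv2.cvtColor(b,cv2.COLOR_BGR2HSV)
m=(hs[...,0]>20)&(hs[...,0]<35)&(hs[...,1]>150)&(hs[...,2]>130)
print('yellow side',rect('side',m,.031))
for n,cs in dict(block=[(192,232),(301,200),(320,268),(212,300)],roll=[(178,400),(250,385),(256,430),(188,445)]).items():
    print(n,[at_z('top',(115+x/3.5-.36,105+y/3.5-.36),.03)[:2].round(4) for x,y in cs])
f=lambda x,y,z:at_z('top',(255+x/6.5-.42,145+y/6.5-.42),z)[:2].round(4)
print('tray corners ~z.095',[f(*p,.094) for p in[(318,112),(448,130),(425,297),(300,278)]])
print('base corners z0',[f(*p,.005) for p in[(60,285),(620,376)]])
print('lever top', f(365,357,.2))
g=lambda x,y,z:at_z('side',(205+x/5-.4,110+y/5-.4),z)[:2].round(4)
print('lever top side',g(412,140,.2), 'cheek tops', g(205,180,.111))
# side: block corners
k=lambda x,y,z:at_z('side',(40+x/2.9-.33,250+y/2.9-.33),z)[:2].round(4)
print('block side',[k(*p,.03) for p in[(391,32),(469,42),(434,168),(348,152)]])
E
```

```text
yellow top [(0.3495, 0.2895, 48, 7, 22.6), (0.3607, 0.2624, 51, 12, 24.7), (0.4751, 0.27, 66, 11, -82.1), (0.5023, 0.3455, 48, 10, -11.9), (0.5075, 0.3741, 49, 6, -11.8)]
wood top [(0.4338, 0.2603, 58, 9, -81.1), (0.4814, 0.2729, 51, 4, -79.7), (0.6175, 0.2285, 116, 75, -74.6), (0.7554, 0.3886, 162, 105, -11.7)]
yellow side [(0.346, 0.2903, 48, 6, 24.6), (0.5044, 0.3755, 53, 8, -11.7), (0.5017, 0.3482, 53, 12, -9.8), (0.359, 0.2632, 49, 8, 24.6), (0.4431, 0.2594, 77, 14, -80.6), (0.4745, 0.2616, 74, 15, -79.1)]
block [array([0.6354, 0.2901]), array([0.6648, 0.1839]), array([0.5978, 0.1659]), array([0.5685, 0.2707])]
roll [array([0.4724, 0.3036]), array([0.4855, 0.2343]), array([0.4422, 0.2286]), array([0.429, 0.294])]
tray corners ~z.095 [array([ 0.6477, -0.1605]), array([ 0.6373, -0.2257]), array([ 0.553 , -0.2114]), array([ 0.5638, -0.1491])]
base corners z0 [array([ 0.5721, -0.0299]), array([ 0.5182, -0.3245])]
lever top [ 0.5147 -0.1688]
lever top side [ 0.5168 -0.1696] cheek tops [ 0.6511 -0.1966]
block side [array([0.6633, 0.1855]), array([0.5984, 0.1668]), array([0.5662, 0.2736]), array([0.6333, 0.29  ])]
```

```bash
python3 - <<'E'
from h import *
from scipy.optimize import minimize
def cyl(x,y,a,z=.031,R=.025,L=.064):
    u=np.array([np.cos(a),np.sin(a),0]);v=np.array([-u[1],u[0],0]);t=np.linspace(0,2*np.pi,40)
    return [np.array([x,y,z])+s*L/2*u+R*(np.cos(k)*v+np.sin(k)*np.array([0,0,1])) for s in(-1,1) for k in t]
ms={}
for n,box in dict(top=(155,200,205,245),side=(210,255,295,350)).items():
    im=cv2.imread(f'pics/{n}0.png').astype(int)
    m=((im[...,2]-im[...,0])>60)&(im[...,1]>.68*im[...,2])
    k=np.zeros(m.shape,bool);k[box[2]:box[3],box[0]:box[1]]=1
    m=(m&k).astype(np.uint8);ms[n]=m;print(n,m.sum(),rect(n,m,.031))
S=4
def cost(p,names=('top','side')):
    c=0
    for n in names:
        P=np.array([proj(n,q) for q in cyl(*p)]);
        h=cv2.convexHull(((P+.5)*S).astype(np.float32))
        big=np.zeros((384*S,512*S),np.float32);cv2.fillConvexPoly(big,np.round(h).astype(np.int32),1)
        r=cv2.resize(big,(512,384),interpolation=cv2.INTER_AREA)
        c+=np.abs(r-ms[n]).sum()
    return c
for names in (('top',),('side',),('top','side')):
    r=minimize(cost,[.458,.266,np.radians(100)],args=(names,),method='Nelder-Mead',options=dict(initial_simplex=[[.458,.266,1.75],[.463,.266,1.75],[.458,.271,1.75],[.458,.266,1.85]],xatol=1e-4))
    print(names,r.x[:2].round(4),np.degrees(r.x[2]).round(1),r.fun)
E
```

```text
top 362 [(0.4577, 0.2682, 77, 52, -81.1), (0.5014, 0.3354, 37, 7, 0.2)]
side 826 [(0.4588, 0.2612, 88, 50, -80.2)]Traceback (most recent call last):
  File "<stdin>", line 23, in <module>
    res = _minimize_neldermead(fun, x0, args, callback, bounds=bounds,
                               **options)
    fxr = func(xr)
    fx = function(np.copy(x), *(wrapper_args + args))
  File "<stdin>", line 16, in cost
  File "h.py", line 10, in proj
    c=get_calibration(cam);K,T=c['K'],c['T']
ValueError: time passes only in moves, steps and waits
```

```bash
sed -i '1a import functools' h.py; sed -i '3a get_calibration=functools.lru_cache(None)(get_calibration)' h.py; head -6 h.py; cat > fit.py <<'E'
from h import *
from scipy.optimize import minimize
def cyl(x,y,a,z=.031,R=.025,L=.064):
    u=np.array([np.cos(a),np.sin(a),0]);v=np.array([-u[1],u[0],0]);t=np.linspace(0,2*np.pi,40)
    return [np.array([x,y,z])+s*L/2*u+R*(np.cos(k)*v+np.sin(k)*np.array([0,0,1])) for s in(-1,1) for k in t]
def fit(ims,x0,z):
    ms={}
    for n,im in ims.items():
        im=im.astype(int);m=((im[...,0]-im[...,2])>60)&(im[...,1]>.68*im[...,0])
        c=proj(n,[x0[0],x0[1],z]);k=np.zeros(m.shape,bool);x,y=c.astype(int);d=28 if n=='side' else 20
        k[max(0,y-d):y+d,max(0,x-d):x+d]=1
        l,lab,st,_=cv2.connectedComponentsWithStats((m&k).astype(np.uint8))
        ms[n]=(lab==1+np.argmax(st[1:,4])).astype(np.uint8) if l>1 else (m&k).astype(np.uint8)
    S=4
    def cost(p,names):
        c=0
        for n in names:
            P=np.array([proj(n,q) for q in cyl(p[0],p[1],p[2],z)])
            h=cv2.convexHull(((P+.5)*S).astype(np.float32))
            big=np.zeros((384*S,512*S),np.float32);cv2.fillConvexPoly(big,np.round(h).astype(np.int32),1)
            c+=np.abs(cv2.resize(big,(512,384),interpolation=cv2.INTER_AREA)-ms[n]).sum()
        return c
    a=np.radians(x0[2])
    for names in [(n,) for n in ims]+[tuple(ims)]:
        X=[x0[0],x0[1],a]
        r=minimize(cost,X,args=(names,),method='Nelder-Mead',options=dict(initial_simplex=[X,[X[0]+.005,X[1],a],[X[0],X[1]+.005,a],[X[0],X[1],a+.1]],xatol=1e-4))
        print(names,r.x[:2].round(4),np.degrees(r.x[2]).round(1),r.fun.round(0),[int(m.sum()) for m in ms.values()])
E
python3 - <<'E'
from fit import *
fit({n:cv2.imread(f'pics/{n}0.png')[:,:,::-1] for n in('top','side')},[.458,.266,100],.031)
s=sense();print(s['time_s'])
E
```

```text
import numpy as np,cv2
import functools
from station import *
get_calibration=functools.lru_cache(None)(get_calibration)
def ray(cam,px):
    c=get_calibration(cam);K,T=c['K'],c['T']
('top',) [0.458  0.2685] 97.2 31.0 [337, 826]
('side',) [0.459  0.2632] 100.1 161.0 [337, 826]
('top', 'side') [0.4585 0.2642] 100.1 209.0 [337, 826]
1.1
```

Rollers in the top picture are at (149,210), (177,224) and (175,254). The one at (177,224) is in the white sleeve and is the largest, about 64×50 mm, so that is the one I want. The ring blocks are at (141,137), about 160×105 mm, and (188,176), about 110×70 mm. The smaller one is right. The enlarged crops confirm both choices. The green liner is on the tray's left (+y).

```bash
python3 -m inch '[{"fingers":8.7,"delta_pos":[-52.7,68.05,-2],"spin":15.2},{"fingers":8.7,"delta_pos":[-52.7,68.05,-2],"spin":15.2},{"fingers":8.7,"delta_pos":[-52.7,68.05,-2],"spin":15.2},{"fingers":8.7,"delta_pos":[-52.7,68.05,-2],"spin":15.2},{"fingers":8.7,"delta_pos":[-52.7,68.05,-2],"spin":15.2},{"fingers":8.7,"delta_pos":[-52.7,68.05,-2],"spin":15.2},{"fingers":8.7,"delta_pos":[-52.7,68.05,-2],"spin":15.2},{"fingers":8.7,"delta_pos":[-52.7,68.05,-2],"spin":15.2},{"fingers":8.7,"delta_pos":[-52.7,68.05,-2],"spin":15.2},{"fingers":8.7,"delta_pos":[-52.7,68.05,-2],"spin":15.2},{"fingers":8.7,"delta_pos":[-52.7,68.05,-2],"spin":15.2},{"fingers":8.7,"delta_pos":[-52.7,68.05,-2],"spin":15.2},{"fingers":8.7,"delta_pos":[-52.7,68.05,-2],"spin":15.2},{"fingers":8.7,"delta_pos":[-52.7,68.05,-2],"spin":15.2},{"fingers":8.7,"delta_pos":[-52.7,68.05,-2],"spin":15.2},{"fingers":8.7,"delta_pos":[-52.7,68.05,-2],"spin":15.2},{"fingers":8.7,"delta_pos":[-52.7,68.05,-2],"spin":15.2},{"fingers":8.7,"delta_pos":[-52.7,68.05,-2],"spin":15.2},{"fingers":8.7,"delta_pos":[-52.7,68.05,0],"spin":15.2},{"fingers":8.7,"delta_pos":[-52.7,68.05,2],"spin":15.2}]'; cat > go.py <<'E'
import sys
from h import *
# go.py x y z(TCP) yaw_of_tool_y  -> deltas
x,y,z,a=map(float,sys.argv[1:5])
s=sense();R=np.array(s['ee_rot']);p=np.array(s['tcp_pos'])
d=R.T@(np.array([x,y,z])-p);yaw=np.degrees(np.arctan2(R[1,1],R[0,1]))
sp=(yaw-a+90)%180-90
print('t',round(s['time_s'],2),'tcp',p.round(4),'yaw',yaw.round(2),'tilt',R[:,2].round(4),'w',round(s['gripper_width'],3),'F',np.round(s['wrist_force'],1),'j',np.round(s['joints'],1))
print('delta cm',(d*100).round(2),'spin',sp.round(2))
E
python3 go.py 0.458 0.267 0.014 99
```

```text
time_s: 3.1
tcp_pos: [0.4582, 0.267, 0.2023]
ee_rot: [[-0.988, -0.157, 0.001], [-0.157, 0.988, 0.001], [-0.001, 0.001, -1.0]]
wrist_force: [-0.4, -1.0, -0.6]
gripper_width: 0.998
t 3.1 tcp [0.4582 0.267  0.2023] yaw 99.01 tilt [ 7.e-04  9.e-04 -1.e+00] w 0.998 F [-0.4 -1.  -0.6] j [  47.8   13.7  -14.6   -0.   -61.5 -128.7]
delta cm [ 3.000e-02 -1.000e-02  1.883e+01] spin 0.01
```

```bash
python3 -m inch '[{"fingers":8.7,"delta_pos":[0,0,12],"spin":0},{"fingers":8.7,"delta_pos":[0,0,12],"spin":0},{"fingers":8.7,"delta_pos":[0,0,12],"spin":0},{"fingers":8.7,"delta_pos":[0,0,14.5],"spin":0},{"fingers":8.7,"delta_pos":[0,0,17],"spin":0},{"fingers":8.7,"delta_pos":[0,0,18.8],"spin":0},{"fingers":8.7,"delta_pos":[0,0,18.8],"spin":0}]';python3 go.py 0.458 0.267 0.014 99; python3 - <<'E'
from h import *
im=capture('side');cv2.imwrite('pics/s1.png',cv2.resize(im[220:384,120:340,::-1],None,fx=3.4,fy=3.4,interpolation=cv2.INTER_CUBIC))
E
```

```text
time_s: 3.8
tcp_pos: [0.4567, 0.2646, 0.0124]
ee_rot: [[-0.988, -0.155, -0.004], [-0.155, 0.988, -0.004], [0.005, -0.003, -1.0]]
wrist_force: [-0.8, -0.8, 0.7]
gripper_width: 1.002
t 3.8 tcp [0.4567 0.2646 0.0124] yaw 98.92 tilt [-0.0041 -0.0041 -1.    ] w 1.002 F [-0.8 -0.8  0.7] j [  47.7   27.4  -27.1   -0.   -35.9 -128.8]
delta cm [-0.16  0.22 -0.16] spin -0.08
```

View pics/s1.png

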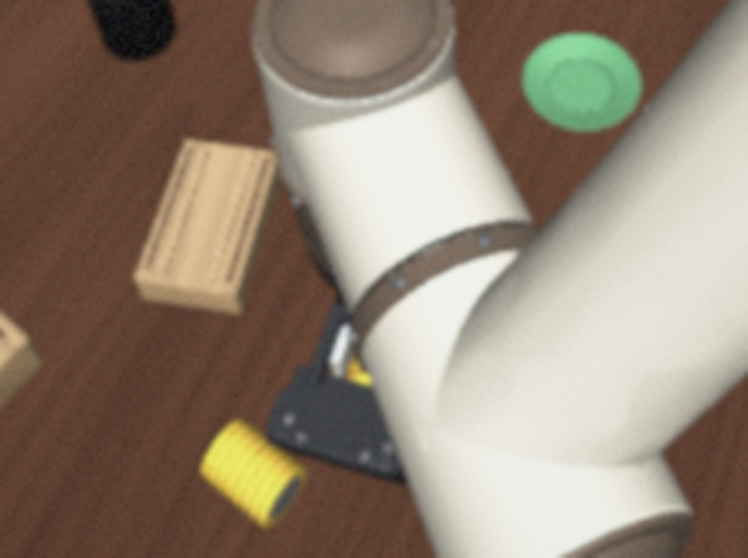

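The gripper straddles the roller and nothing is pressing. I'll close it and lift.

```bash
python3 -m inch '[{"fingers":5.5,"delta_pos":[0,0,0],"spin":0},{"fingers":5.5,"delta_pos":[0,0,0],"spin":0},{"fingers":5.5,"delta_pos":[0,0,0],"spin":0},{"fingers":5.5,"delta_pos":[0,0,0],"spin":0},{"fingers":5.5,"delta_pos":[0,0,0],"spin":0},{"fingers":5.5,"delta_pos":[0,0,0],"spin":0}]'; python3 go.py 0.458 0.267 0.014 99
```

```text
time_s: 4.45
tcp_pos: [0.4584, 0.2666, 0.0153]
ee_rot: [[-0.988, -0.156, 0.001], [-0.156, 0.988, 0.0], [-0.001, 0.0, -1.0]]
wrist_force: [-0.6, -0.6, 5.1]
gripper_width: 0.734
t 4.45 tcp [0.4584 0.2666 0.0153] yaw 98.99 tilt [ 8.e-04  4.e-04 -1.e+00] w 0.734 F [-0.6 -0.6  5.1] j [  47.7   27.1  -26.9    0.   -35.9 -128.8]
delta cm [0.03 0.04 0.13] spin -0.01
```

```bash
python3 -m inch '[{"fingers":5.5,"delta_pos":[0,0,-5],"spin":0},{"fingers":5.5,"delta_pos":[0,0,-8],"spin":0},{"fingers":5.5,"delta_pos":[0,0,-11],"spin":0},{"fingers":5.5,"delta_pos":[0,0,-11],"spin":0},{"fingers":5.5,"delta_pos":[0,0,-11],"spin":0}]'; python3 go.py 0.616 0.2285 0.0395 105.2
python3 - <<'E'
from h import *
im=capture('side');cv2.imwrite('pics/s2.png',cv2.resize(im[180:384,120:340,::-1],None,fx=2.8,fy=2.8,interpolation=cv2.INTER_CUBIC))
E
```

```text
time_s: 4.95
tcp_pos: [0.4579, 0.2665, 0.1247]
ee_rot: [[-0.988, -0.155, 0.0], [-0.155, 0.988, 0.001], [-0.0, 0.001, -1.0]]
wrist_force: [-0.2, -0.9, -1.8]
gripper_width: 0.727
t 4.95 tcp [0.4579 0.2665 0.1247] yaw 98.94 tilt [ 2.0e-04  1.1e-03 -1.0e+00] w 0.727 F [-0.2 -0.9 -1.8] j [  47.7   18.3  -20.7   -0.   -50.9 -128.8]
delta cm [-15.03  -6.22   8.52] spin -6.26
```

View pics/s2.png

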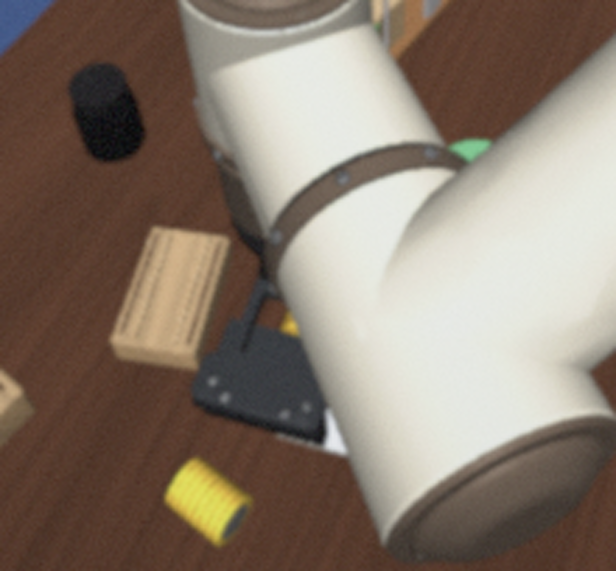

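```bash
python3 -m inch '[{"fingers":5.5,"delta_pos":[-15.03,-6.22,3],"spin":-6.3},{"fingers":5.5,"delta_pos":[-15.03,-6.22,3],"spin":-6.3},{"fingers":5.5,"delta_pos":[-15.03,-6.22,3],"spin":-6.3},{"fingers":5.5,"delta_pos":[-15.03,-6.22,3],"spin":-6.3},{"fingers":5.5,"delta_pos":[-15.03,-6.22,5],"spin":-6.3},{"fingers":5.5,"delta_pos":[-15.03,-6.22,5],"spin":-6.3},{"fingers":5.5,"delta_pos":[-15.03,-6.22,5],"spin":-6.3}]'; python3 go.py 0.616 0.2285 0.0395 105.2
python3 - <<'E'
from h import *
for n in('top','side'):
    im=capture(n);b=(120,100,240,220) if n=='top' else(80,220,260,355)
    cv2.imwrite(f'pics/{n}3.png',cv2.resize(im[b[1]:b[3],b[0]:b[2],::-1],None,fx=4,fy=4,interpolation=cv2.INTER_CUBIC))
E
```

```text
time_s: 5.7
tcp_pos: [0.6152, 0.2278, 0.0727]
ee_rot: [[-0.965, -0.263, -0.003], [-0.263, 0.965, -0.002], [0.004, -0.001, -1.0]]
wrist_force: [1.2, 0.0, -0.6]
gripper_width: 0.732
t 5.7 tcp [0.6152 0.2278 0.0727] yaw 105.27 tilt [-0.0034 -0.0024 -1.    ] w 0.732 F [ 1.2  0.  -0.6] j [  34.4   32.5   -5.2    0.   -52.6 -109.1]
delta cm [-0.11  0.05  3.32] spin 0.07
```

View pics/side3.png

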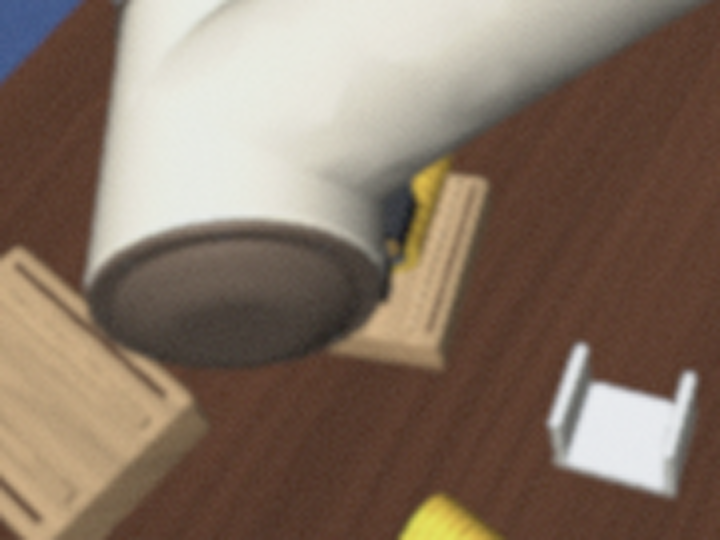

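View pics/top3.png

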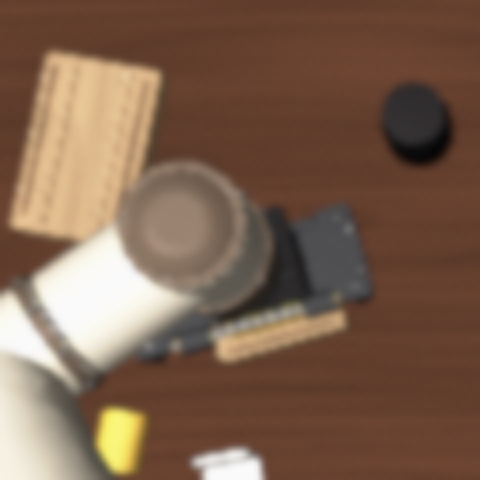

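```bash
python3 -m inch '[{"fingers":5.5,"delta_pos":[-0.05,0.05,2],"spin":0},{"fingers":5.5,"delta_pos":[-0.05,0.05,2.8],"spin":0},{"fingers":5.5,"delta_pos":[-0.05,0.05,3.3],"spin":0},{"fingers":5.5,"delta_pos":[-0.05,0.05,3.5],"spin":0},{"fingers":5.5,"delta_pos":[-0.05,0.05,3.5],"spin":0},{"fingers":5.5,"delta_pos":[-0.05,0.05,3.5],"spin":0}]'; python3 go.py 0.616 0.2285 0.0395 105.2
```

```text
time_s: 6.4
tcp_pos: [0.6169, 0.2292, 0.0402]
ee_rot: [[-0.965, -0.263, 0.001], [-0.263, 0.965, 0.001], [-0.001, 0.0, -1.0]]
wrist_force: [0.5, -0.0, -1.3]
gripper_width: 0.735
t 6.4 tcp [0.6169 0.2292 0.0402] yaw 105.28 tilt [ 9.e-04  5.e-04 -1.e+00] w 0.735 F [ 0.5 -0.  -1.3] j [  34.4   34.7   -6.7    0.   -48.6 -109.2]
delta cm [ 0.11 -0.05  0.07] spin 0.08
```

```bash
python3 -m inch '[{"fingers":5.5,"delta_pos":[0.05,0,0.15],"spin":0},{"fingers":5.5,"delta_pos":[0.05,0,0.15],"spin":0},{"fingers":5.5,"delta_pos":[0.05,0,0.15],"spin":0}]'; python3 go.py 0.616 0.2285 0.0395 105.2
```

```text
time_s: 6.7
tcp_pos: [0.6172, 0.2293, 0.0395]
ee_rot: [[-0.965, -0.264, 0.003], [-0.264, 0.965, 0.001], [-0.003, 0.0, -1.0]]
wrist_force: [0.2, 0.4, 5.1]
gripper_width: 0.732
t 6.7 tcp [0.6172 0.2293 0.0395] yaw 105.3 tilt [ 0.0028  0.0011 -1.    ] w 0.732 F [0.2 0.4 5.1] j [ 3.440e+01  3.470e+01 -6.800e+00  1.000e-01 -4.840e+01 -1.092e+02]
delta cm [ 0.14 -0.05 -0.  ] spin 0.1
```

```bash
python3 -m inch '[{"fingers":8.7,"delta_pos":[0,0,0],"spin":0},{"fingers":8.7,"delta_pos":[0,0,0],"spin":0},{"fingers":8.7,"delta_pos":[0,0,0],"spin":0},{"fingers":8.7,"delta_pos":[0,0,0],"spin":0},{"fingers":8.7,"delta_pos":[0,0,-5],"spin":0},{"fingers":8.7,"delta_pos":[0,0,-10],"spin":0},{"fingers":8.7,"delta_pos":[0,0,-12],"spin":-8.5},{"fingers":8.7,"delta_pos":[7,0,-12],"spin":-17},{"fingers":8.7,"delta_pos":[14,0,-12],"spin":-25.5},{"fingers":8.7,"delta_pos":[20,0,-12],"spin":-34},{"fingers":8.7,"delta_pos":[20,0,-12],"spin":-42.5},{"fingers":8.7,"delta_pos":[20,0,-12],"spin":-51},{"fingers":8.7,"delta_pos":[20,0,-12],"spin":-59.5},{"fingers":8.7,"delta_pos":[20,0,-12],"spin":-68},{"fingers":8.7,"delta_pos":[20,0,-12],"spin":-76.5},{"fingers":8.7,"delta_pos":[20,0,-12],"spin":-85},{"fingers":8.7,"delta_pos":[20,0,-12],"spin":-90}]'; python3 go.py 0.616 0.2285 0.0395 15.2
python3 - <<'E'
from fit import *
ims={}
for n in('top','side'):
    im=capture(n);ims[n]=im;b=(120,100,240,220) if n=='top' else(80,220,260,355)
    cv2.imwrite(f'pics/{n}4.png',cv2.resize(im[b[1]:b[3],b[0]:b[2],::-1],None,fx=4,fy=4,interpolation=cv2.INTER_CUBIC))
fit(ims,[.616,.2285,105],.055)
E
```

```text
time_s: 8.4
tcp_pos: [0.423, 0.1761, 0.158]
ee_rot: [[0.268, -0.964, -0.0], [-0.964, -0.268, -0.0], [0.0, 0.0, -1.0]]
wrist_force: [-0.0, -0.3, -0.2]
gripper_width: 0.996
t 8.4 tcp [0.423  0.1761 0.158 ] yaw -164.47 tilt [-3.e-04 -1.e-04 -1.e+00] w 0.996 F [-0.  -0.3 -0.2] j [ 43.    9.4 -27.5  -0.  -53.1 -27.5]
delta cm [  0.12 -20.01  11.84] spin 0.33
('top',) [0.6143 0.2335] 110.7 404.0 [720, 1004]
('side',) [0.6176 0.2318] 108.2 424.0 [720, 1004]
('top', 'side') [0.6161 0.2329] 110.5 830.0 [720, 1004]
```

View pics/side4.png

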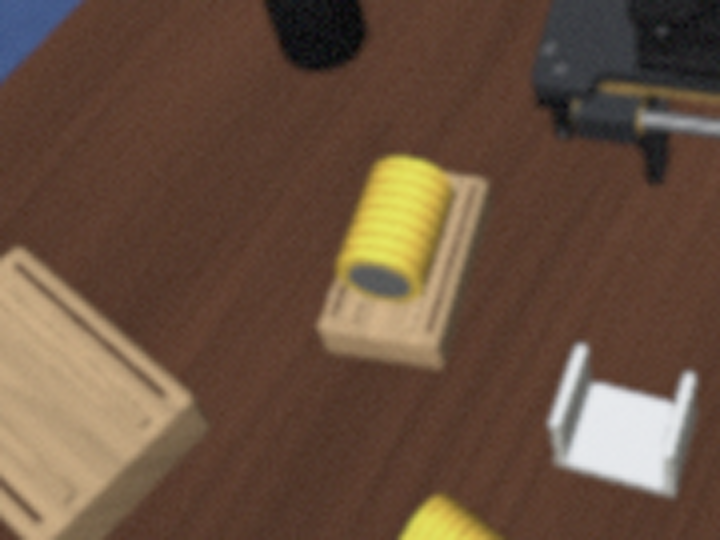

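View pics/top4.png

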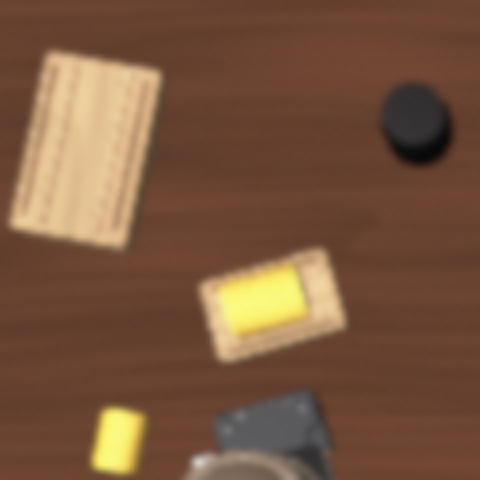

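```bash
sed -i 's/m=((im\[...,0\]-im\[...,2\])>60)&(im\[...,1\]>.68\*im\[...,0\])/m=((im[...,0]-im[...,2])>.55*im[...,0])\&(im[...,1]>.68*im[...,0])\&(im[...,0]>90)/' fit.py; python3 - <<'E'
from fit import *
ims={}
for n in('top','side'): ims[n]=capture(n)
fit(ims,[.616,.2285,105],.055)
im=ims['top'][:,:,::-1];hsv=cv2.cvtColor(np.ascontiguousarray(im),cv2.COLOR_BGR2HSV)
m=(hsv[...,2]>130)&(hsv[...,1]>50)&(hsv[...,0]<35)
m[:,:160]=0;m[:,220:]=0;m[:150]=0;m[195:]=0
print(rect('top',m,.03))
E
```

```text
('top',) [0.6139 0.2288] 108.1 242.0 [68, 638]
('side',) [0.6205 0.2269] 104.8 145.0 [68, 638]
('top', 'side') [0.6203 0.2263] 104.8 393.0 [68, 638]
[(0.6175, 0.2286, 117, 76, -74.9)]
```

```bash
python3 go.py 0.618 0.228 0.040 15.1;
```

```text
t 8.6 tcp [0.4231 0.1761 0.158 ] yaw -164.85 tilt [-2.e-04 -1.e-04 -1.e+00] w 1.001 F [0.5 0.  0.5] j [ 43.    9.4 -27.5  -0.  -53.1 -27.9]
delta cm [  0.09 -20.17  11.8 ] spin 0.05
```

```bash
python3 -m inch '[{"fingers":8.7,"delta_pos":[0.1,-20.15,0],"spin":0},{"fingers":8.7,"delta_pos":[0.1,-20.15,0],"spin":0},{"fingers":8.7,"delta_pos":[0.1,-20.15,0],"spin":0},{"fingers":8.7,"delta_pos":[0.1,-20.15,0],"spin":0},{"fingers":8.7,"delta_pos":[0.1,-20.15,0],"spin":0},{"fingers":8.7,"delta_pos":[0.1,-20.15,4],"spin":0},{"fingers":8.7,"delta_pos":[0.1,-20.15,8],"spin":0},{"fingers":8.7,"delta_pos":[0.1,-20.15,10.5],"spin":0},{"fingers":8.7,"delta_pos":[0.1,-20.15,11.8],"spin":0},{"fingers":8.7,"delta_pos":[0.1,-20.15,11.8],"spin":0},{"fingers":8.7,"delta_pos":[0.1,-20.15,11.8],"spin":0}]'; python3 go.py 0.618 0.228 0.040 15.1
```

```text
time_s: 9.7
tcp_pos: [0.6186, 0.2288, 0.0414]
ee_rot: [[0.264, -0.965, 0.002], [-0.965, -0.264, 0.001], [-0.0, -0.002, -1.0]]
wrist_force: [-0.2, 0.1, -0.2]
gripper_width: 1.002
t 9.7 tcp [0.6186 0.2288 0.0414] yaw -164.72 tilt [ 2.e-03  7.e-04 -1.e+00] w 1.002 F [-0.2  0.1 -0.2] j [ 34.3  34.7  -6.4   0.  -48.8 -19.1]
delta cm [0.06 0.08 0.14] spin 0.18
```

```bash
python3 -m inch '[{"fingers":4.3,"delta_pos":[0.05,0,0.1],"spin":0},{"fingers":4.3,"delta_pos":[0.05,0,0.1],"spin":0},{"fingers":4.3,"delta_pos":[0.05,0,0.1],"spin":0},{"fingers":4.3,"delta_pos":[0.05,0,0.1],"spin":0},{"fingers":4.3,"delta_pos":[0.05,0,0.1],"spin":0},{"fingers":4.3,"delta_pos":[0.05,0,0.1],"spin":0},{"fingers":4.3,"delta_pos":[0.05,0,0.1],"spin":0},{"fingers":4.3,"delta_pos":[0.05,0,0.1],"spin":0}]'; python3 go.py 0.616 0.229 0.22 15.1
```

```text
time_s: 10.5
tcp_pos: [0.618, 0.2279, 0.0392]
ee_rot: [[0.263, -0.965, 0.0], [-0.965, -0.263, -0.0], [0.0, -0.0, -1.0]]
wrist_force: [0.3, 0.1, 1.7]
gripper_width: 0.566
t 10.5 tcp [0.618  0.2279 0.0392] yaw -164.73 tilt [ 0. -0. -1.] w 0.566 F [0.3 0.1 1.7] j [ 34.3  34.8  -6.6   0.  -48.6 -19. ]
delta cm [ -0.16   0.16 -18.08] spin 0.17
```

```bash
cat > ov.py <<'E'
from h import *
cx,cy,yaw=0.6000,-0.1880,np.radians(-9.5)
Rz=np.array([[np.cos(yaw),-np.sin(yaw),0],[np.sin(yaw),np.cos(yaw),0],[0,0,1]])
W=lambda x,y,z:np.array([cx,cy,0])+Rz@[x,y,z]
polys=[([W(s*.038,-.032,.111),W(s*.038,.032,.111),W(s*.038,.032,.094),W(s*.038,-.032,.094)],(0,0,255)) for s in(-1,1)]
polys+=[([W(-.038,t*.032,.094),W(.038,t*.032,.094)],(255,0,255)) for t in(-1,1)]
polys+=[([W(-.085-.009,-.009,.2),W(-.085+.009,-.009,.2),W(-.085+.009,.009,.2),W(-.085-.009,.009,.2)],(255,0,0))]
for s in(-1,1):
    y=s*.119;polys.append(([W(-.046,y-.018,.012),W(.046,y-.018,.012),W(.046,y+.018,.012),W(-.046,y+.018,.012)],(0,0,0)))
for n,b,f in(('top',(255,145,370,215),6.8),('side',(205,110,315,225),5.2)):
    im=cv2.imread(f'pics/{n}0.png')[b[1]:b[3],b[0]:b[2]]
    im=cv2.resize(im,None,fx=f,fy=f,interpolation=cv2.INTER_CUBIC)
    for P,c in polys:
        q=np.array([(proj(n,p)+.5-[b[0],b[1]])*f for p in P]);cv2.polylines(im,[q.round().astype(np.int32)],True,c,1)
    cv2.imwrite(f'pics/ov_{n}.png',im)
E
python3 ov.py
```

```text
(no output)
```

View pics/ov_top.png

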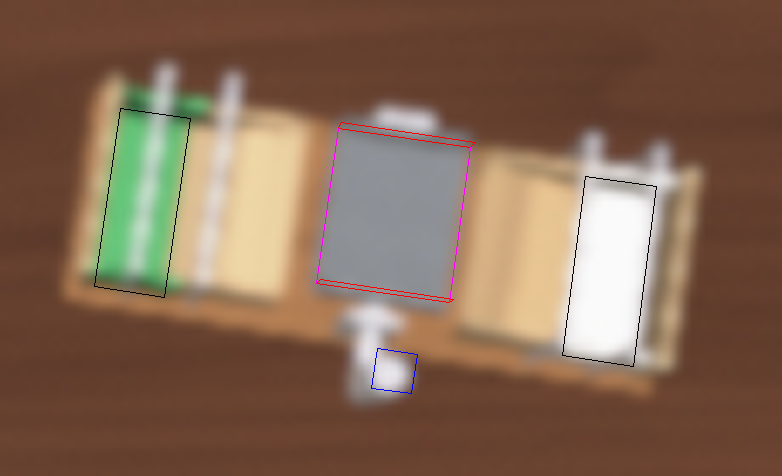

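View pics/ov_side.png

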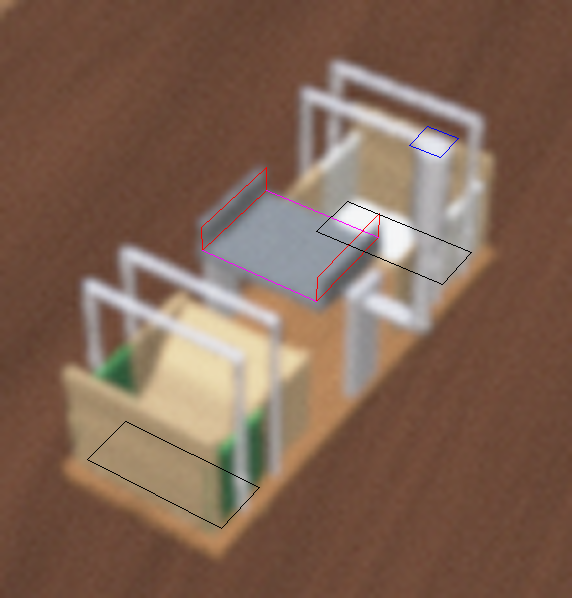

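```bash
python3 go.py 0.600 -0.187 0.22 80.5
```

```text
t 10.5 tcp [0.618  0.2279 0.0392] yaw -164.73 tilt [ 0. -0. -1.] w 0.566 F [0.3 0.1 1.7] j [ 34.3  34.8  -6.6   0.  -48.6 -19. ]
delta cm [ 39.55  12.66 -18.08] spin -65.23
```

```bash
python3 -m inch '[{"fingers":4.3,"delta_pos":[0,0,-4],"spin":0},{"fingers":4.3,"delta_pos":[0,0,-8],"spin":0},{"fingers":4.3,"delta_pos":[0,0,-12],"spin":0},{"fingers":4.3,"delta_pos":[0,0,-16],"spin":0},{"fingers":4.3,"delta_pos":[2,1,-18],"spin":-6},{"fingers":4.3,"delta_pos":[6,2,-18],"spin":-13},{"fingers":4.3,"delta_pos":[10,3.2,-18],"spin":-20},{"fingers":4.3,"delta_pos":[14,4.5,-18],"spin":-27},{"fingers":4.3,"delta_pos":[18,5.8,-18],"spin":-34},{"fingers":4.3,"delta_pos":[22,7,-18],"spin":-41},{"fingers":4.3,"delta_pos":[26,8.3,-18],"spin":-48},{"fingers":4.3,"delta_pos":[30,9.6,-18],"spin":-55},{"fingers":4.3,"delta_pos":[34,10.9,-18],"spin":-61},{"fingers":4.3,"delta_pos":[37.5,12,-18],"spin":-65.2},{"fingers":4.3,"delta_pos":[39.55,12.65,-18],"spin":-65.2},{"fingers":4.3,"delta_pos":[39.55,12.65,-18],"spin":-65.2},{"fingers":4.3,"delta_pos":[39.55,12.65,-18],"spin":-65.2},{"fingers":4.3,"delta_pos":[39.55,12.65,-18],"spin":-65.2}]'; python3 go.py 0.600 -0.187 0.0995 80.5
python3 - <<'E'
from h import *
for n in('top','side'):
    im=capture(n);b=(120,90,380,240) if n=='top' else(130,60,330,225)
    cv2.imwrite(f'pics/{n}5.png',cv2.resize(im[b[1]:b[3],b[0]:b[2],::-1],None,fx=3,fy=3,interpolation=cv2.INTER_CUBIC))
E
```

```text
time_s: 12.3
tcp_pos: [0.6001, -0.1862, 0.2189]
ee_rot: [[0.986, -0.165, -0.0], [-0.165, -0.986, 0.0], [-0.0, -0.0, -1.0]]
wrist_force: [-0.1, 0.3, -0.5]
gripper_width: 0.567
t 12.3 tcp [ 0.6001 -0.1862  0.2189] yaw -99.49 tilt [-3.e-04  3.e-04 -1.e+00] w 0.567 F [-0.1  0.3 -0.5] j [ -2.5  22.5   0.7  -0.  -68.2  83. ]
delta cm [1.000e-02 8.000e-02 1.194e+01] spin 0.01
```

View pics/side5.png

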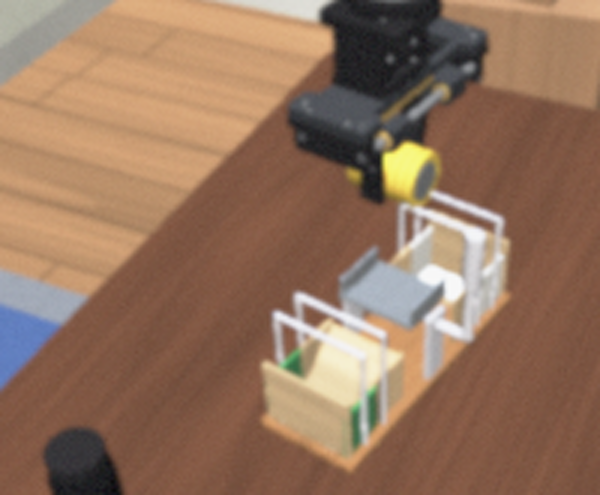

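View pics/top5.png

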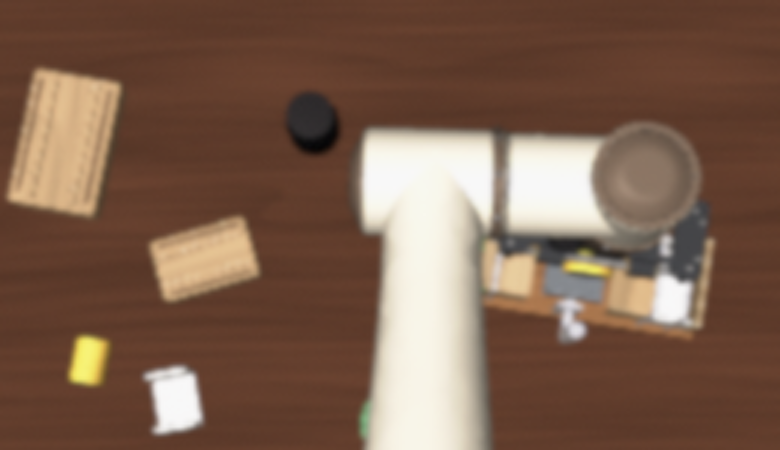

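```bash
python3 - <<'E'
from fit import *
im=capture('side');P=np.array([proj('side',q) for q in cyl(.6001,-.1865,np.radians(-9.5),.2347)])
b=(215,80,305,160);f=6
o=cv2.resize(np.ascontiguousarray(im[b[1]:b[3],b[0]:b[2],::-1]),None,fx=f,fy=f,interpolation=cv2.INTER_CUBIC)
for Q in(P[:40],P[40:]): cv2.polylines(o,[((Q+.5-[b[0],b[1]])*f).round().astype(np.int32)],True,(0,0,255),1)
cv2.imwrite('pics/s6.png',o)
E
```

```text
(no output)
```

View pics/s6.png

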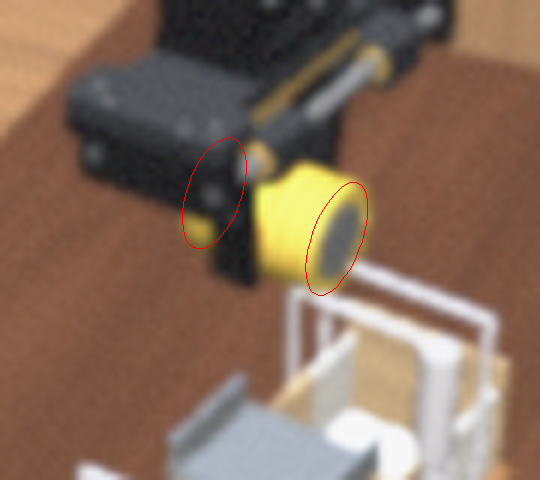

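The model overlay matches the held roller, so it is level and centred. I'll lower it onto the tray.

```bash
python3 -m inch '[{"fingers":4.3,"delta_pos":[0,0,4],"spin":0},{"fingers":4.3,"delta_pos":[0,0.05,8],"spin":0},{"fingers":4.3,"delta_pos":[0,0.05,10],"spin":0},{"fingers":4.3,"delta_pos":[0,0.05,11],"spin":0},{"fingers":4.3,"delta_pos":[0,0.05,11.6],"spin":0},{"fingers":4.3,"delta_pos":[0,0.05,11.6],"spin":0},{"fingers":4.3,"delta_pos":[0,0.05,11.6],"spin":0}]'; python3 go.py 0.600 -0.187 0.0995 80.5
```

```text
time_s: 13.15
tcp_pos: [0.601, -0.1875, 0.1045]
ee_rot: [[0.986, -0.165, 0.003], [-0.165, -0.986, -0.001], [0.003, 0.0, -1.0]]
wrist_force: [0.8, 0.6, -0.5]
gripper_width: 0.567
t 13.15 tcp [ 0.601  -0.1875  0.1045] yaw -99.5 tilt [ 2.6e-03 -5.0e-04 -1.0e+00] w 0.567 F [ 0.8  0.6 -0.5] j [ -2.6  28.2  -7.8   0.  -53.9  83.1]
delta cm [-0.11 -0.03  0.5 ] spin -0.0
```

```bash
python3 -m inch '[{"fingers":4.3,"delta_pos":[0,0,0.3],"spin":0},{"fingers":4.3,"delta_pos":[0,0,0.4],"spin":0},{"fingers":4.3,"delta_pos":[0,0,0.4],"spin":0},{"fingers":4.3,"delta_pos":[0,0,0.4],"spin":0}]'; python3 go.py 0.600 -0.187 0.0995 80.5
```

```text
time_s: 13.55
tcp_pos: [0.6002, -0.1876, 0.0994]
ee_rot: [[0.986, -0.166, 0.001], [-0.166, -0.986, -0.0], [0.001, -0.0, -1.0]]
wrist_force: [-0.7, 0.0, 0.3]
gripper_width: 0.566
t 13.55 tcp [ 0.6002 -0.1876  0.0994] yaw -99.54 tilt [ 6.e-04 -1.e-04 -1.e+00] w 0.566 F [-0.7  0.   0.3] j [ -2.6  28.5  -8.1   0.  -53.4  83.1]
delta cm [-0.03 -0.05 -0.01] spin -0.04
```

```bash
python3 -m inch '[{"fingers":4.3,"delta_pos":[0,0,0.1],"spin":0},{"fingers":4.3,"delta_pos":[0,0,0.1],"spin":0},{"fingers":4.3,"delta_pos":[0,0,0.1],"spin":0}]'; python3 - <<'E'
from h import *
im=capture('side')
b=(215,110,305,200);f=6
o=cv2.resize(np.ascontiguousarray(im[b[1]:b[3],b[0]:b[2],::-1]),None,fx=f,fy=f,interpolation=cv2.INTER_CUBIC)
cv2.imwrite('pics/s7.png',o)
E
```

```text
time_s: 13.85
tcp_pos: [0.6002, -0.1875, 0.0994]
ee_rot: [[0.986, -0.165, 0.001], [-0.165, -0.986, -0.0], [0.001, 0.0, -1.0]]
wrist_force: [-1.4, 1.3, 4.8]
gripper_width: 0.563
```

View pics/s7.png

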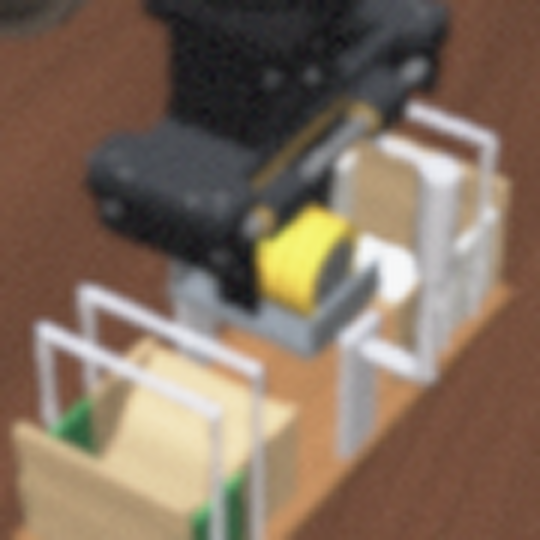

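```bash
python3 -m inch '[{"fingers":6,"delta_pos":[0,0,-0.1],"spin":0},{"fingers":7,"delta_pos":[0,0,-0.1],"spin":0},{"fingers":8.7,"delta_pos":[0,0,-0.1],"spin":0},{"fingers":8.7,"delta_pos":[0,0,-0.1],"spin":0},{"fingers":8.7,"delta_pos":[0,0,-3],"spin":0},{"fingers":8.7,"delta_pos":[0,0,-7],"spin":0},{"fingers":8.7,"delta_pos":[0,0,-12],"spin":0},{"fingers":8.7,"delta_pos":[0,0,-15],"spin":0},{"fingers":8.7,"delta_pos":[0,0,-15],"spin":0}]'; python3 go.py 0.600 -0.187 0.0995 80.5
python3 - <<'E'
from fit import *
im=capture('side')
b=(205,90,310,200);f=5
o=cv2.resize(np.ascontiguousarray(im[b[1]:b[3],b[0]:b[2],::-1]),None,fx=f,fy=f,interpolation=cv2.INTER_CUBIC)
P=np.array([proj('side',q) for q in cyl(.6,-.187,np.radians(-9.5),.115)])
for Q in(P[:40],P[40:]): cv2.polylines(o,[((Q+.5-[b[0],b[1]])*f).round().astype(np.int32)],True,(0,0,255),1)
cv2.imwrite('pics/s8.png',o)
E
```

```text
time_s: 14.8
tcp_pos: [0.6026, -0.1882, 0.2543]
ee_rot: [[0.986, -0.165, 0.012], [-0.165, -0.986, -0.002], [0.012, 0.0, -1.0]]
wrist_force: [0.1, 0.3, 1.0]
gripper_width: 1.0
t 14.8 tcp [ 0.6026 -0.1882  0.2543] yaw -99.5 tilt [ 0.0115 -0.0024 -0.9999] w 1.0 F [0.1 0.3 1. ] j [ -2.6  21.2   3.8   0.1 -71.9  83.1]
delta cm [-0.46 -0.08 15.47] spin -0.0
```

View pics/s8.png

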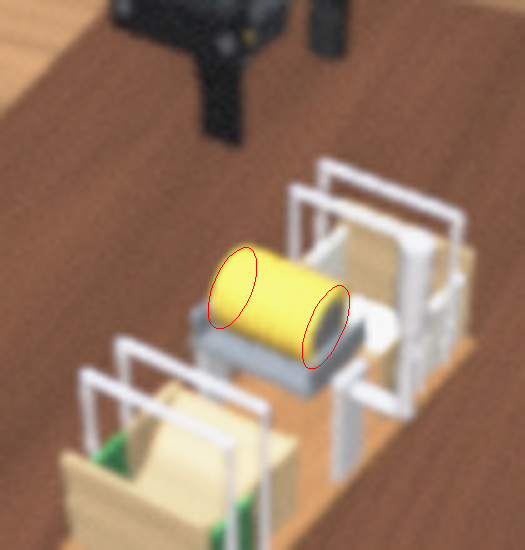

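```bash
python3 go.py 0.516 -0.173 0.160 80.5; python3 - <<'E'
from h import *
im=capture('side')
for n in('side','top'):
  for r in spot_point(n,'lever_grip')[:2]:
    px=np.array(r['location'])*[512,384];print(n,r['conf'],px,at_z(n,px,.178).round(4))
E
```

```text
t 14.85 tcp [ 0.6011 -0.1876  0.2508] yaw -99.53 tilt [ 5.8e-03 -4.0e-04 -1.0e+00] w 1.004 F [-0.6  0.3 -0.2] j [ -2.6  21.4   3.5   0.  -71.8  83.1]
delta cm [-8.69 -0.03  9.03] spin -0.03
side 0.58 [286.1056 144.4992] [ 0.5175 -0.1685  0.178 ]
top 0.47 [312.4224 198.6048] [ 0.5192 -0.1765  0.178 ]
```

```bash
python3 -m inch '[{"fingers":4,"delta_pos":[-4,0,0],"spin":0},{"fingers":4,"delta_pos":[-8.6,0,0],"spin":0},{"fingers":4,"delta_pos":[-8.6,0,0],"spin":0},{"fingers":4,"delta_pos":[-8.6,0,0],"spin":0},{"fingers":4,"delta_pos":[-8.6,0,0],"spin":0},{"fingers":4,"delta_pos":[-8.6,0,2],"spin":0},{"fingers":4,"delta_pos":[-8.6,0,2],"spin":0},{"fingers":4,"delta_pos":[-8.6,0,2],"spin":0}]'; python3 go.py 0.516 -0.173 0.160 80.5; python3 - <<'E'
from h import *
im=capture('side')
b=(205,60,335,180);f=4.6
o=cv2.resize(np.ascontiguousarray(im[b[1]:b[3],b[0]:b[2],::-1]),None,fx=f,fy=f,interpolation=cv2.INTER_CUBIC)
cv2.imwrite('pics/s9.png',o)
E
```

```text
time_s: 15.8
tcp_pos: [0.5158, -0.1734, 0.2275]
ee_rot: [[0.986, -0.166, -0.002], [-0.166, -0.986, -0.0], [-0.001, 0.001, -1.0]]
wrist_force: [-0.9, 0.4, 0.7]
gripper_width: 0.474
t 15.8 tcp [ 0.5158 -0.1734  0.2275] yaw -99.53 tilt [-1.5e-03 -3.0e-04 -1.0e+00] w 0.474 F [-0.9  0.4  0.7] j [ -1.5  14.  -10.5   0.  -65.6  82. ]
delta cm [ 0.02 -0.05  6.75] spin -0.03
```

View pics/s9.png

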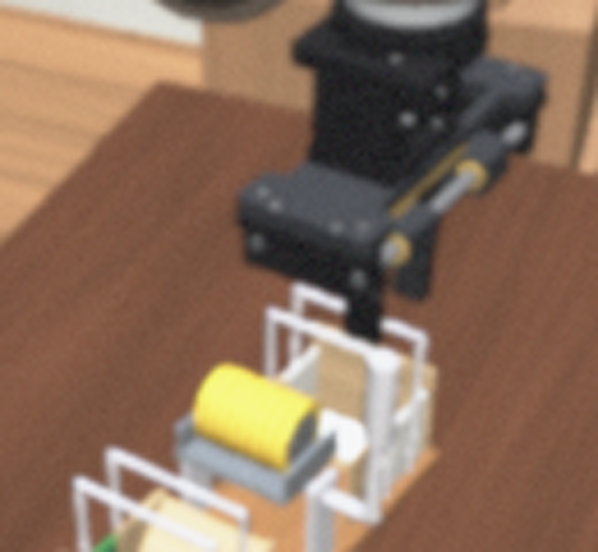

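```bash
python3 -m inch '[{"fingers":4,"delta_pos":[0,0,2.5],"spin":0},{"fingers":4,"delta_pos":[0,0,4.5],"spin":0},{"fingers":4,"delta_pos":[0,0,6.5],"spin":0},{"fingers":4,"delta_pos":[0,0,6.7],"spin":0},{"fingers":4,"delta_pos":[0,0,6.7],"spin":0}]'; python3 go.py 0.516 -0.173 0.160 80.5; python3 - <<'E'
from h import *
im=capture('side')
b=(205,60,335,180);f=4.6
o=cv2.resize(np.ascontiguousarray(im[b[1]:b[3],b[0]:b[2],::-1]),None,fx=f,fy=f,interpolation=cv2.INTER_CUBIC)
cv2.imwrite('pics/s10.png',o)
E
```

```text
time_s: 16.35
tcp_pos: [0.5158, -0.1735, 0.1616]
ee_rot: [[0.986, -0.165, 0.0], [-0.165, -0.986, -0.001], [0.0, 0.0, -1.0]]
wrist_force: [0.2, 0.3, 0.8]
gripper_width: 0.462
t 16.35 tcp [ 0.5158 -0.1735  0.1616] yaw -99.51 tilt [ 4.e-04 -6.e-04 -1.e+00] w 0.462 F [0.2 0.3 0.8] j [ -1.5  17.3 -16.1   0.  -56.6  82. ]
delta cm [ 0.01 -0.05  0.16] spin -0.01
```

View pics/s10.png

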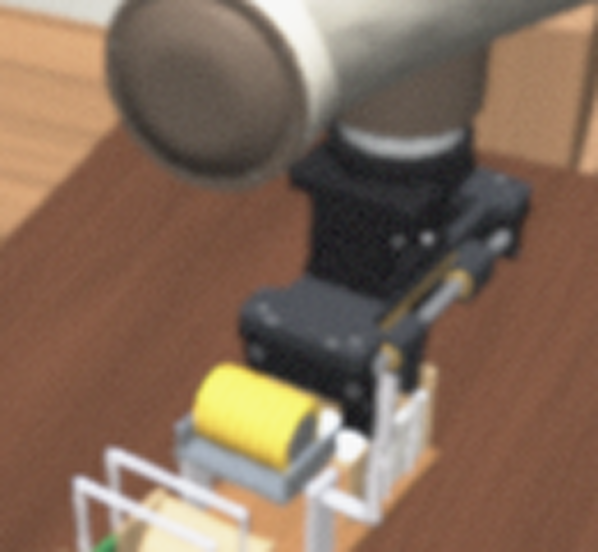

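```bash
python3 -m inch '[{"fingers":4,"delta_pos":[0,-0.7,0],"spin":0},{"fingers":4,"delta_pos":[0,-1.4,0],"spin":0},{"fingers":4,"delta_pos":[0,-2.0,0],"spin":0},{"fingers":4,"delta_pos":[0,-2.6,0],"spin":0},{"fingers":4,"delta_pos":[0,-3.2,0],"spin":0},{"fingers":4,"delta_pos":[0,-3.8,0],"spin":0},{"fingers":4,"delta_pos":[0,-4.3,0],"spin":0},{"fingers":4,"delta_pos":[0,-4.6,0],"spin":0},{"fingers":4,"delta_pos":[0,-4.6,0],"spin":0},{"fingers":4,"delta_pos":[0,-4.6,0],"spin":0}]'; python3 go.py 0.516 -0.173 0.160 80.5; python3 - <<'E'
from h import *
im=capture('side')
b=(185,80,315,215);f=4.4
o=cv2.resize(np.ascontiguousarray(im[b[1]:b[3],b[0]:b[2],::-1]),None,fx=f,fy=f,interpolation=cv2.INTER_CUBIC)
cv2.imwrite('pics/s11.png',o)
E
```

```text
time_s: 17.4
tcp_pos: [0.5223, -0.128, 0.1609]
ee_rot: [[0.986, -0.166, -0.001], [-0.166, -0.986, -0.0], [-0.001, 0.0, -1.0]]
wrist_force: [0.1, -2.7, -0.5]
gripper_width: 0.456
t 17.4 tcp [ 0.5223 -0.128   0.1609] yaw -99.54 tilt [-0.0012 -0.     -1.    ] w 0.456 F [ 0.1 -2.7 -0.5] j [  3.5  16.8 -16.9  -0.  -56.4  76.9]
delta cm [0.12 4.55 0.09] spin -0.04
```

View pics/s11.png

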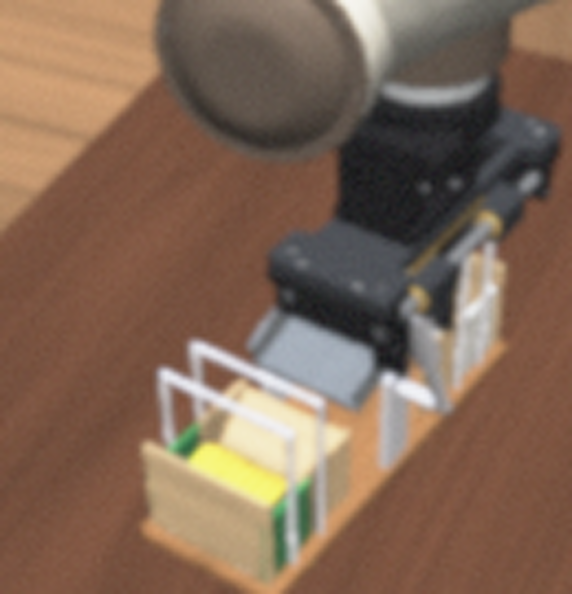

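```bash
python3 -m inch '[{"fingers":4,"delta_pos":[0,-0.1,0],"spin":0},{"fingers":4,"delta_pos":[0,-0.1,0],"spin":0},{"fingers":4,"delta_pos":[0,-0.1,0],"spin":0},{"fingers":4,"delta_pos":[0,-0.1,0],"spin":0},{"fingers":4,"delta_pos":[0,-0.1,0],"spin":0},{"fingers":4,"delta_pos":[0,-0.1,0],"spin":0},{"fingers":4,"delta_pos":[0,-0.1,0],"spin":0},{"fingers":4,"delta_pos":[0,-0.1,0],"spin":0},{"fingers":4,"delta_pos":[0,-0.1,0],"spin":0},{"fingers":4,"delta_pos":[0,-0.1,0],"spin":0},{"fingers":4,"delta_pos":[0,-0.1,0],"spin":0},{"fingers":4,"delta_pos":[0,-0.1,0],"spin":0},{"fingers":4,"delta_pos":[0,-0.1,0],"spin":0},{"fingers":4,"delta_pos":[0,-0.1,0],"spin":0},{"fingers":4,"delta_pos":[0,-0.1,0],"spin":0},{"fingers":4,"delta_pos":[0,-0.1,0],"spin":0}]'; python3 go.py 0.516 -0.173 0.160 80.5; cat > ov2.py <<'E'
from fit import *
import sys
tilt=float(sys.argv[1]);out=sys.argv[2]
cx,cy,yaw=0.6000,-0.1870,np.radians(-9.5)
Rz=np.array([[np.cos(yaw),-np.sin(yaw),0],[np.sin(yaw),np.cos(yaw),0],[0,0,1]])
W=lambda x,y,z:np.array([cx,cy,0])+Rz@[x,y,z]
def T(x,y,z):
    c,s=np.cos(tilt),np.sin(tilt);z-=.078  # +tilt: top leans +y
    return W(x,c*y+s*z,.078-s*y+c*z)
polys=[[T(s*.038,-.032,.111),T(s*.038,.032,.111),T(s*.038,.032,.094),T(s*.038,-.032,.094)] for s in(-1,1)]
polys+=[[T(-.085+a,b,.2) for a,b in((-.009,-.009),(.009,-.009),(.009,.009),(-.009,.009))]]
polys+=[[T(-.085,0,.138),T(-.085,0,.2)]]
rc=W(0,.115,.040);C=cyl(rc[0],rc[1],yaw,.040);polys+=[C[:40],C[40:]]
for n,b,f in(('side',(185,80,315,215),4.4),('top',(255,140,370,215),6)):
    im=capture(n)
    o=cv2.resize(np.ascontiguousarray(im[b[1]:b[3],b[0]:b[2],::-1]),None,fx=f,fy=f,interpolation=cv2.INTER_CUBIC)
    cv2.imwrite(f'pics/{out}_{n}_raw.png',o)
    for P in polys:
        q=np.array([(proj(n,p)+.5-[b[0],b[1]])*f for p in P]);cv2.polylines(o,[q.round().astype(np.int32)],True,(0,0,255),1)
    cv2.imwrite(f'pics/{out}_{n}.png',o)
E
python3 ov2.py 0.42 h1
```

```text
time_s: 19.05
tcp_pos: [0.523, -0.1269, 0.1611]
ee_rot: [[0.986, -0.166, 0.0], [-0.166, -0.986, 0.0], [0.0, -0.0, -1.0]]
wrist_force: [-0.6, -2.4, -1.0]
gripper_width: 0.464
t 19.05 tcp [ 0.523  -0.1269  0.1611] yaw -99.53 tilt [ 0.  0. -1.] w 0.464 F [-0.6 -2.4 -1. ] j [  3.6  16.8 -16.9  -0.  -56.3  76.8]
delta cm [0.07 4.66 0.11] spin -0.03
```

View pics/h1_side.png

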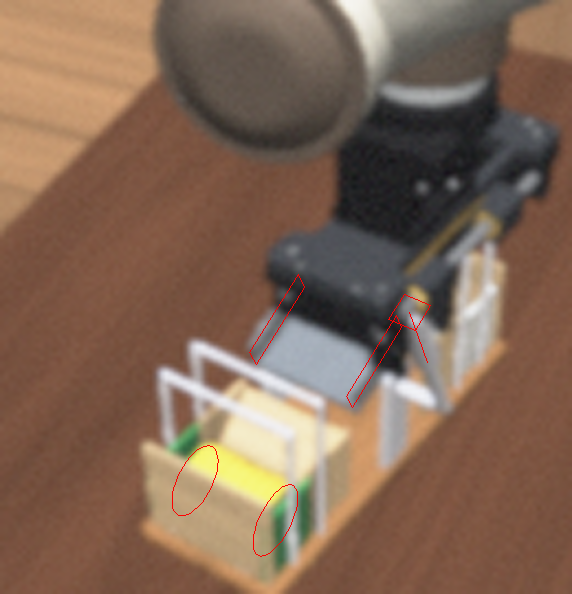

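View pics/h1_top.png

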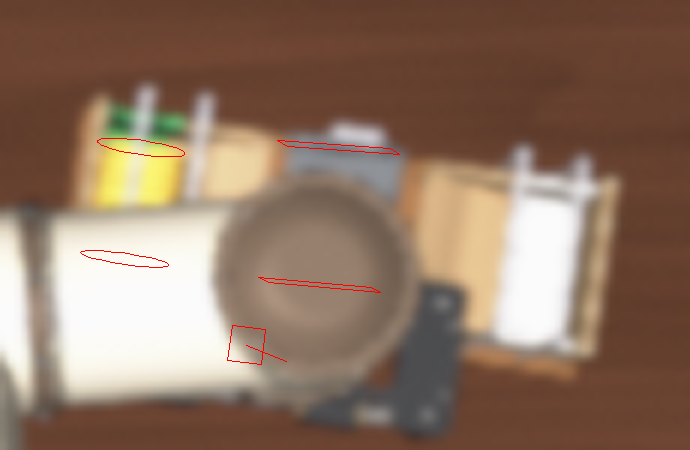

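```bash
python3 -m inch '[{"fingers":4,"delta_pos":[0,0.6,0],"spin":0},{"fingers":4,"delta_pos":[0,1.2,0],"spin":0},{"fingers":4,"delta_pos":[0,1.8,0],"spin":0},{"fingers":4,"delta_pos":[0,2.4,0],"spin":0},{"fingers":4,"delta_pos":[0,3,0],"spin":0},{"fingers":4,"delta_pos":[0,3.6,0],"spin":0},{"fingers":4,"delta_pos":[0,4.2,0],"spin":0},{"fingers":4,"delta_pos":[0,4.7,0],"spin":0},{"fingers":4,"delta_pos":[0,4.7,0],"spin":0},{"fingers":6,"delta_pos":[0,4.7,0],"spin":0},{"fingers":6,"delta_pos":[0,4.7,0],"spin":0},{"fingers":6,"delta_pos":[0,4.7,0],"spin":0},{"fingers":6,"delta_pos":[0,4.7,-3],"spin":0},{"fingers":6,"delta_pos":[0,4.7,-6],"spin":0},{"fingers":6,"delta_pos":[0,4.7,-10],"spin":0},{"fingers":6,"delta_pos":[-4,4.7,-12],"spin":0},{"fingers":6,"delta_pos":[-8,4.7,-12],"spin":0},{"fingers":6,"delta_pos":[-12,4.7,-12],"spin":0},{"fingers":6,"delta_pos":[-12,4.7,-12],"spin":0},{"fingers":6,"delta_pos":[-12,4.7,-12],"spin":0}]'; python3 ov2.py 0 e1
```

```text
time_s: 21.15
tcp_pos: [0.3967, -0.1533, 0.2819]
ee_rot: [[0.986, -0.165, 0.002], [-0.165, -0.986, -0.0], [0.002, -0.0, -1.0]]
wrist_force: [0.8, -0.5, 0.3]
gripper_width: 0.689
```

View pics/e1_side.png

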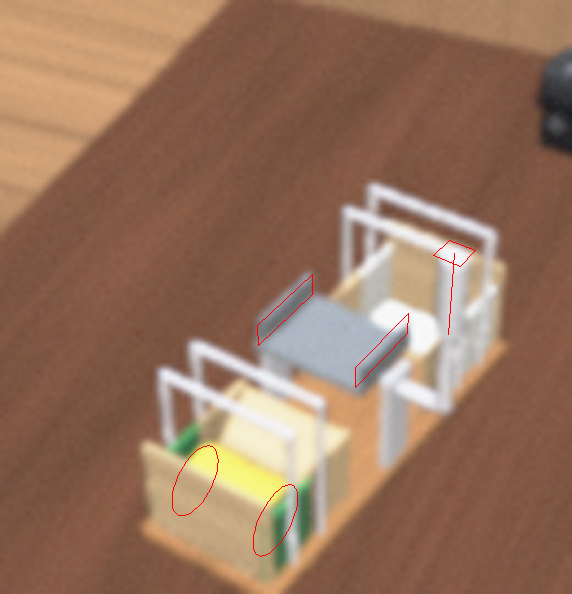

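View pics/e1_top.png

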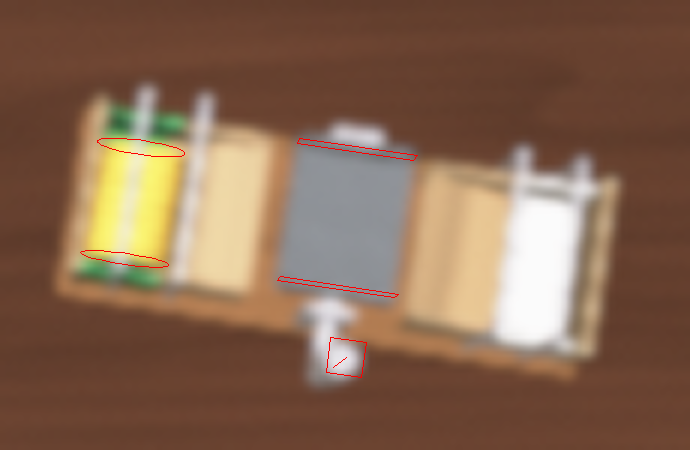

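The roller lies in the green-lined basket, at about (130,200) in the top crop. The lever and tray match the level overlay, and the arm is clear. I'll check the whole scene once more, then hand in.

```bash
python3 - <<'E'
from h import *
im=capture('side');cv2.imwrite('pics/fin.png',im[:,:,::-1])
capture('top')
for t in('black_jar','incense_plate','cup'):
  for n in('side','top'):
    for r in spot_point(n,t)[:1]:
        px=np.array(r['location'])*[512,384];print(t,n,round(r['conf'],2),at_z(n,px,0).round(3))
E
```

```text
black_jar side 0.95 [0.771 0.101 0.   ]
black_jar top 0.65 [0.775 0.098 0.   ]
incense_plate side 0.57 [0.43  0.012 0.   ]
incense_plate top 0.53 [0.423 0.01  0.   ]
cup side 0.73 [ 0.347 -0.338  0.   ]
cup top 0.74 [ 0.337 -0.323  0.   ]
```

View pics/fin.png

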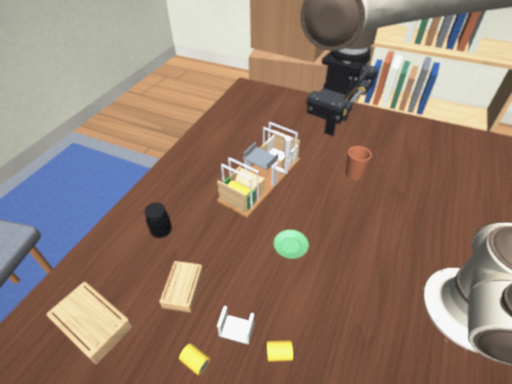

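In the last picture the sleeve is empty at (236,327) and the block is upright at (181,286). The bystanders are where they were, and the roller is in the green basket at (240,185).

```bash
python3 -c "
from station import *
print(finish_job())"
```

```text
the job is handed in; nothing more can be done
None
```

The job is done and handed in at about 21.5 s; no verdict was reported.

- **Sleeve to block:** I took the largest roller out of the sleeve by its ends, laid it in the groove of the smaller ring block and let go.
- **Block to tray:** I gripped it again across its diameter, laid it between the tray's cheeks and let go.
- **Lever:** I swung the lever about 0.4 rad to the left, towards the green liner. That angle comes from matching an overlay to the picture, and the wrist force of about 2.5 N fits it. I held it there for more than 1.6 s. The roller was already in the basket when the hold began, and the gripper never touched it there. I then let the lever come back upright.

**Last checks:**
- The pictures show the roller in the green-lined basket, the tray and lever level, the block upright and the arm clear.
- The jar, plate and cup measured within about 10 mm of their first readings, mostly closer, and look unmoved in the pictures. The cup's top-view reading differed most (about 12 mm), while its side view agreed to 7 mm, so I take that as detector scatter.
- One check disagreed: the first position fit of the roller on the block was poor because its mask caught some of the wood. I redid it, and the roller came out within about 4 mm of the block's centre.

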